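Unlatch the dish carrier and hold its gate wide open

ROBOT

A 7-joint arm with a two-finger parallel gripper is mounted at the origin on the work surface. World frame = base frame: x ahead of the robot, y to its left, z up, the work surface at z = 0. Lengths are in m, angles in rad, forces in N, time in s.
With the tool pointing down it reaches from about 0.425 to 0.825 m from the base axis. Payload 3.6 kg.
Tool frame: the origin (TCP) lies where the fingers leave the gripper's body, on its centre line; the fingertips stand 73 mm ahead of it and the grasp point (between the pads) lies 54 mm ahead of it; x points along the fingers, y is the direction in which the jaws open and shut, and the axes are right-handed (so a half turn about x gives the same grasp; the last joint's range is limited). The gripper opens to 85 mm and grips with 20 to 120 N. Pads are 22 mm wide; open, the fingers measure 114 mm over their backs; the gripper's body (76 mm by 85 mm) begins 54 mm behind the grasp point. The pads swing forward as they close: fully open they stand 13 mm farther back than shut.
Start: joints at [-1.272, 0.615, -0.013, 1.423, 0.008, 1.103, -0.04], TCP at [0.207, 0.616, 0.304] pointing down, gripper open.
Joint ranges: [-3.12, 3.12], [-0.3, 2.06], [-1.34, 1.32], [0.26, 2.42], [-1.36, 4.5], [0.01, 1.98], [-2.84, 2.84]. Speed limits (rad/s): [2.79, 2.79, 3.14, 3.14, 3.14, 3.14, 3.14].

INTERFACE

Orientations are given as a unit quaternion [x, y, z, w].
In Python, from station import arm, snapshot, camera_info, ticket gives the robot as it stands. Calls block until the motion is done:
- arm.movep(position, orientation): joint-space move of the TCP to a pose.
- arm.line_to(position, velocity=0.15, ori=None): straight line of the TCP; ori=None keeps the orientation; velocity is the mean speed in m/s.
- arm.move_j(angles): joint-space move.
- arm.move_gripper(opening, effort=None): opening from 0.0 (shut) to 1.0 (fully open); effort is the grip in N (None keeps the last); returns when the fingers have stopped.
- arm.pause(seconds).
- arm.ik(position, orientation): joint angles nearest the present ones, or None.
- snapshot(name): name is "scene" or "top" or "wrist"; returns the picture (384x512x3 uint8, blue, green, red); there is no depth.
- camera_info(name): a dict with "fx", "fy", "cx", "cy" (pixels), "R" (3x3) and "t" (3): a world point X has camera coordinates R X + t; the wrist camera has in their place "T_tool_cam" (4x4, takes a point from camera to tool coordinates, whose origin is the TCP and whose axes are the tool frame's). Camera axes: x right, y down, z forward; pixel columns grow to the right and rows downward; lengths in m; the calibration is good to about 2 mm. A picture is of the moment at which its call begins: read the wrist's pose just before it. camera_info takes no time and is no camera call.
A pose or a line that the arm cannot do raises arm.MotionError and nothing moves.
- ticket.finish_job(): hands the job in, once; it reports no verdict.
Readings, each from a call of its own:
- arm.read_time(): time.
- arm.read_joint_positions(): joint angles.
- arm.read_dq(): joint speeds.
- arm.read_effort(): joint torques, N m.
- arm.read_tool_pos(): TCP position.
- arm.read_eef_rot(): TCP orientation.
- arm.read_ft_force(): force on the tool from outside, world axes, zero at the start.
- arm.read_wrist_torque(): the same for the moment, N m.
- arm.read_opening(): opening from 0.0 (shut) to 1.0 (fully open).
Only numpy, scipy, OpenCV 4.12 (cv2) and the standard library are available. Lean on these libraries where they do the work, as an engineer would, in place of code of your own. Each camera call takes 0.05 s, during which the arm holds its last target.

TASK

Open the steel dish carrier for a colleague: first squeeze the two ears of the narrow, tall catch fully together, then those of the broad, low catch, and only then swing the gate out by its upright handle, past the detent, until it is wide open. The gate springs back when let go, so finish while still holding the handle with the gate wide open, and leave the dishes and everything else on the bench undisturbed.

Things in the scene. Friction and masses are not known exactly. Their poses are not given: they have to be found in the camera images.
- carrier: steel frame for culture dishes, fixed, 155 deep x 220 wide x 100 tall. Origin on the bench under the middle of its gated front; x points from the front into the carrier (away from the robot), y along the front, z up. The front top bar (top at 100) carries the catches at y = +50 and -50, either way round. A detent box juts out to y = +149 at the hinge end, below the bar
- narrow_catch: narrow, tall pinch catch: two upright ears facing each other along y, each 12 long (x), 8 thick (y), tops 52 above the origin. Origin on the front bar's top, midway between the ears; axes as the carrier's. Outer faces 44 apart at rest, 26 fully squeezed. Base 6 high; 7 high feet reach 28 towards -x, where hooked legs hang in front of the gate and lock it
- broad_catch: broad, low pinch catch: as the narrow one, but its ears are 40 long (x) and their tops only 38 above the origin. Ears 8 thick (y), outer faces 44 apart at rest, 26 fully squeezed. Origin on the front bar's top, midway between the ears; axes as the carrier's
- gate (a joint): swing in rad: 0 shut, 1.55 at its stop; wide open is 1.25 or more. Steel gate 192 long, 96 tall, hinged upright at the carrier's +y end; its free end swings out to -x (clockwise from above). A spring pulls it shut (1.2 N at the handle when wide); a detent resists from 0.4 to 0.9 (a few N), where it drifts back to if let go. Locked until all four ears are squeezed
- gate_hinge (a point): point on the gate's upright hinge axis, 140 above the bench
- handle: black upright round grip of the gate, 16 in diameter, 42 in front of the gate's plane and 100 from the hinge along it, on a short steel arm; it runs from 68 to 160 above the bench and turns freely about its own axis. Origin on its axis, 20 below its top; z up
- narrow_left (a joint): how far the +y ear of the narrow catch is pressed inwards, in m: 0 at rest, 0.009 at its stop. It takes about 4 N, and the ear stays where it is pushed. Its leg clears the gate beyond 0.005; squeeze it home
- narrow_right (a joint): how far the -y ear of the narrow catch is pressed inwards, in m: 0 at rest, 0.009 at its stop. It takes about 4 N, and the ear stays where it is pushed. Its leg clears the gate beyond 0.005; squeeze it home
- broad_left (a joint): how far the +y ear of the broad catch is pressed inwards, in m: 0 at rest, 0.009 at its stop. It takes about 4 N, and the ear stays where it is pushed. Its leg clears the gate beyond 0.005; squeeze it home
- broad_right (a joint): how far the -y ear of the broad catch is pressed inwards, in m: 0 at rest, 0.009 at its stop. It takes about 4 N, and the ear stays where it is pushed. Its leg clears the gate beyond 0.005; squeeze it home
- dishes_in: two closed glass culture dishes stacked, 94 across x 32 tall, standing inside the carrier. Not to be disturbed. Origin under its centre
- dish_in: one closed glass culture dish, 94 across x 16 tall, inside the carrier. Not to be disturbed. Origin under its centre
- dish_out: one closed glass culture dish, 94 across x 16 tall, on the bench beside the carrier, to its -y side. Not to be disturbed. Origin under its centre
- burner: unlit steel gas burner, round foot 72 across, 140 tall, on the bench to the carrier's +y side. Not to be disturbed. Origin under its centre
- tube_rack: aluminium rack 70 x 180 x 78 with capped glass tubes standing to 119, on the bench to the carrier's -y side. Not to be disturbed. Origin under its centre
- reagent: brown glass bottle 68 across, 150 tall, on the bench to the carrier's +y side. Not to be disturbed. Origin under its centre
- slide_box: cardboard box 85 x 110 x 35, on the bench nearer the robot, to its left. Not to be disturbed. Origin under its centre

How it is judged:
By the outcome, as a careful person would: the job done as asked, in the order asked, and still so for the second after the job is handed in, while the arm keeps its last pose, push and grip.
It also fails if it takes over 61 s, if anything falls off the work surface, if the arm or the gripper's body presses on something with over 40 N, if the wrist force passes 120 N, or if a joint passes its speed limit or range.

## Working session

There is one attempt and no reset: what is moved stays moved. The work goes in short steps, each a Python script; the robot and the scene stay as the last script left them, time stands still between calls to the robot, and variables do not carry over. Pictures are saved under pics/ and viewed, and the job is handed in when it is done.

```bash
ls; mkdir -p pics; python3 - <<'E'
from station import arm, snapshot, camera_info
import cv2
print(arm.read_time())
for n in ("scene","top","wrist"):
    im=snapshot(n); cv2.imwrite(f"pics/{n}0.png",im); cv2.imwrite(f"pics/{n}0b.png",cv2.resize(im,(800,600),interpolation=cv2.INTER_CUBIC))
    print(n,camera_info(n))
print(arm.read_tool_pos(),arm.read_eef_rot(),arm.read_time())
E
```

```text
pics
0.0
scene {'fx': 393.3779650397194, 'fy': 393.3779650397194, 'cx': 254.13947041605982, 'cy': 196.71948470517603, 'R': array([[ 0.29843143,  0.95438844, -0.00902114],
       [ 0.80178454, -0.25581821, -0.54009129],
       [-0.51776466,  0.1539472 , -0.84155809]]), 't': array([-0.180018  , -0.4019891 ,  1.36171464])}
top {'fx': 417.5652489044286, 'fy': 417.5652489044286, 'cx': 256.0381669481306, 'cy': 187.68994847364866, 'R': array([[ 0.0059211 , -0.99994879,  0.00820744],
       [-0.98099104, -0.00740045, -0.19391189],
       [ 0.1939627 , -0.00690325, -0.98098462]]), 't': array([0.01205991, 0.58053036, 1.06479937])}
wrist {'fx': 332.44692179915194, 'fy': 332.44692179915194, 'cx': 258.3994828164774, 'cy': 192.6104783102889, 'T_tool_cam': array([[-2.50839343e-04, -3.09937709e-01,  9.50756832e-01,
        -6.93694089e-02],
       [ 9.99998177e-01, -1.87726050e-03, -3.48138369e-04,
        -1.39136743e-03],
       [ 1.89271946e-03,  9.50755012e-01,  3.09937615e-01,
        -7.95582766e-02],
       [ 0.00000000e+00,  0.00000000e+00,  0.00000000e+00,
         1.00000000e+00]])}
[0.20727465 0.61560154 0.3029878 ] [ 0.11359358  0.69790677 -0.11501557  0.69770628] 0.15
```

View pics/scene0b.png

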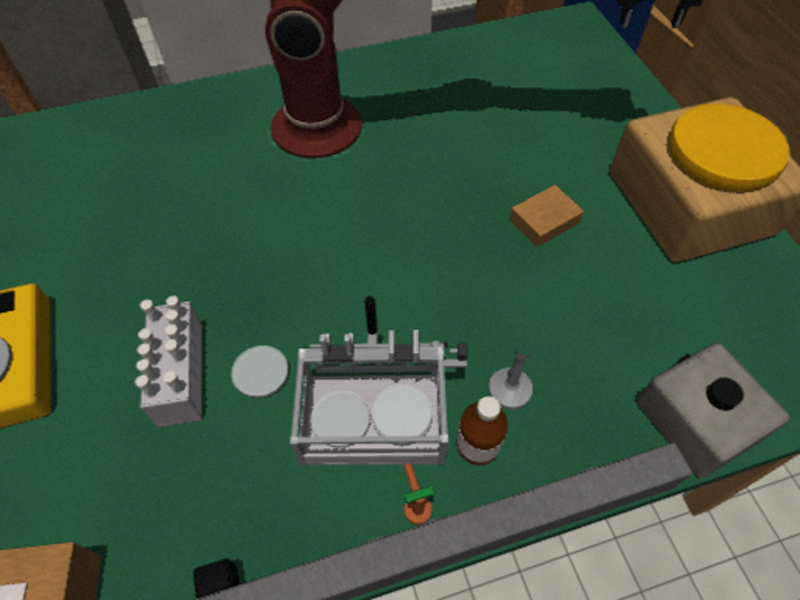

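View pics/top0b.png

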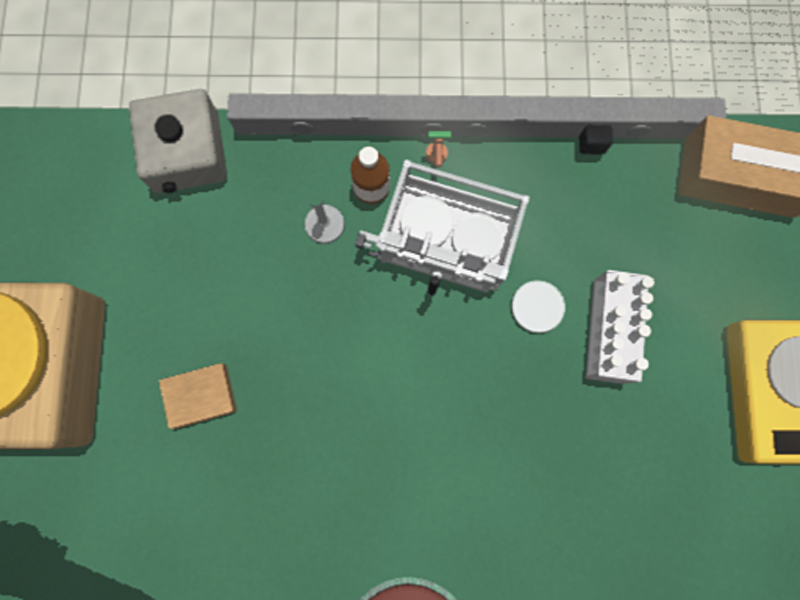

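The scene picture shows the carrier around (370,400), its handle at (370,315), the burner and bottle to its right, and the dish and rack to its left. In the top picture the carrier is around (450,225) and turned slightly. Next I enlarge the carrier in both.

```bash
python3 - <<'E'
import cv2
im=cv2.imread("pics/scene0.png")
c=im[180:310,175:350]; cv2.imwrite("pics/sc1.png",cv2.resize(c,None,fx=4.5,fy=4.5,interpolation=cv2.INTER_CUBIC)); 
im=cv2.imread("pics/top0.png")
c=im[95:205,210:350]; cv2.imwrite("pics/tc1.png",cv2.resize(c,None,fx=5.4,fy=5.4,interpolation=cv2.INTER_CUBIC)); 
E
```

```text
(no output)
```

View pics/sc1.png

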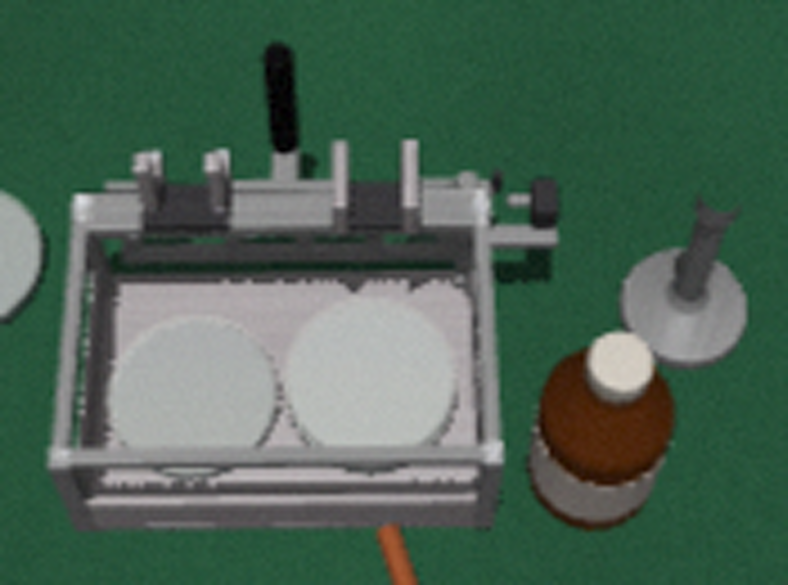

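View pics/tc1.png

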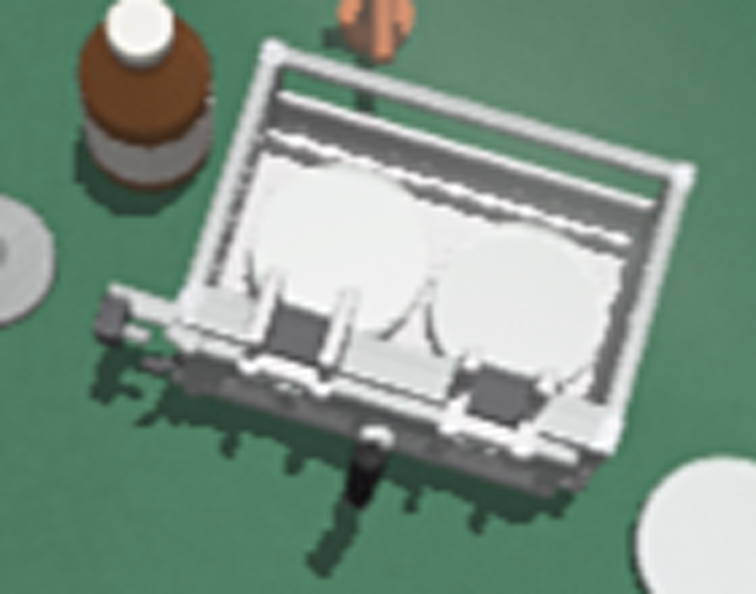

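```bash
cat > h.py <<'E'
import numpy as np, cv2
from scipy.spatial.transform import Rotation as Ro
from scipy.optimize import least_squares
from station import arm, snapshot, camera_info
def cam(n,tp=None):
    c=camera_info(n);K=np.array([[c['fx'],0,c['cx']],[0,c['fy'],c['cy']],[0,0,1]])
    if n=='wrist':
        p,q=tp; T=np.eye(4);T[:3,:3]=Ro.from_quat(q).as_matrix();T[:3,3]=p
        M=np.linalg.inv(T@c['T_tool_cam']); return K@M[:3]
    return K@np.c_[c['R'],c['t']]
def proj(P,X):
    v=P@np.r_[X,1]; return v[:2]/v[2]
def tri(Ps,uv):
    f=lambda X:np.concatenate([proj(P,X)-u for P,u in zip(Ps,uv)])
    r=least_squares(f,[0.6,0,0.1]); return r.x,np.abs(r.fun).max()
def onplane(P,uv,z):
    A=np.c_[P[:,:2],-np.r_[uv,1]]; s=np.linalg.solve(A,-(P[:,2]*z+P[:,3])); return np.r_[s[:2],z]
E
python3 - <<'E'
from h import *
S,T=cam('scene'),cam('top')
s=lambda x,y:np.array([175+x/4.5,180+y/4.5])-.4
t=lambda x,y:np.array([210+x/5.4,95+y/5.4])-.4
pts={'BL':((493,455),(270,48)),'BR':((62,458),(688,172)),'FR':((82,205),(612,440)),'FL':((483,205),(183,330)),'handtop':((277,50),(358,498)),
'earL':((411,143),(278,280)),'earLr':((341,143),(352,294))}
for k,(a,b) in pts.items(): print(k,*tri([S,T],[s(*a),t(*b)]))
print('burner',onplane(S,s(683,305),0),'bottle top',onplane(S,s(620,360),.15),onplane(T,t(142,30),.15))
E
```

```text
BL [0.80192526 0.00789465 0.10161687] 0.07050035450026826
BR [ 0.73950122 -0.19496742  0.10181794] 1.109240310904113
FR [ 0.60427678 -0.15506     0.1001871 ] 0.8757310316878488
FL [0.6616161  0.05172254 0.08526141] 0.6435886135980979
handtop [ 0.56672548 -0.03270757  0.1392582 ] 0.04657816485604371
earL [0.66140042 0.0081545  0.17291732] 1.272722663058346
earLr [ 0.65357873 -0.02537369  0.17761326] 1.199183434909287
burner [0.71567055 0.16029595 0.        ] bottle top [0.79216206 0.07208278 0.15      ] [0.79035552 0.06961008 0.15      ]
```

```bash
python3 - <<'E'
from h import *
# check IK for candidate look pose, wrist cam above the carrier
for yaw in (0,-15,15):
  pass
q0=arm.read_eef_rot(); R=Ro.from_quat(q0).as_matrix(); print(R)
print(camera_info('wrist')['T_tool_cam'][:3,:3])
E
```

```text
[[-6.04887392e-04  3.19049635e-01  9.47737814e-01]
 [-1.93871454e-03  9.47735832e-01 -3.19050205e-01]
 [-9.99997938e-01 -2.03038253e-03  4.52727116e-05]]
[[-2.50839343e-04 -3.09937709e-01  9.50756832e-01]
 [ 9.99998177e-01 -1.87726050e-03 -3.48138369e-04]
 [ 1.89271946e-03  9.50755012e-01  3.09937615e-01]]
```

Both catches stand on a bar at about z = 0.10 with the carrier yawed about -17°. By the ear lengths, the broad catch seems to be at carrier +y and the narrow one at -y. I check this and refine it with two wrist views.

```bash
cat >> h.py <<'E'
def quat(yaw): # tool x down, tool y = carrier y, tool z = carrier x
    cx=np.array([np.cos(yaw),np.sin(yaw),0]);cy=np.array([-np.sin(yaw),np.cos(yaw),0])
    return Ro.from_matrix(np.c_[[0,0,-1],cy,cx]).as_quat()
E
python3 - <<'E'
from h import *
import pickle
yaw=-0.297
q=quat(yaw)
p=arm.read_tool_pos(); arm.line_to([p[0]+.05,p[1],0.38],velocity=.25)
d={}
for i,P in enumerate([(0.60,-0.075,0.33),(0.60,0.01,0.33)]):
    print(arm.ik(P,q))
    if i==0: arm.movep(P,q)
    else: arm.line_to(P,velocity=.2)
    arm.pause(.2)
    tp=(arm.read_tool_pos(),arm.read_eef_rot()); im=snapshot('wrist')
    d[i]=cam('wrist',tp); cv2.imwrite(f'pics/w{i}.png',im)
    cv2.imwrite(f'pics/w{i}b.png',cv2.resize(im,(800,600),interpolation=cv2.INTER_CUBIC)); print(tp,arm.read_time())
pickle.dump(d,open('d.pkl','wb')); print(arm.read_ft_force())
E
```

```text
[-0.0907762   0.53156324  0.29360734  1.5316926  -0.16512028  1.10277674
  1.51300743]
(array([ 0.60010754, -0.07437038,  0.32996765]), array([ 0.10432645,  0.69940171, -0.1041951 ,  0.69935443])) 3.6417
[-0.23067626  0.5236413   0.28885034  1.54509502 -0.16081986  1.09628029
  1.36898227]
(array([0.59995559, 0.00755865, 0.33011305]), array([ 0.10541533,  0.69901104, -0.10638878,  0.69925146])) 4.4667
[-0.10697735 -0.01083484 -0.08373035]
```

View pics/w0b.png

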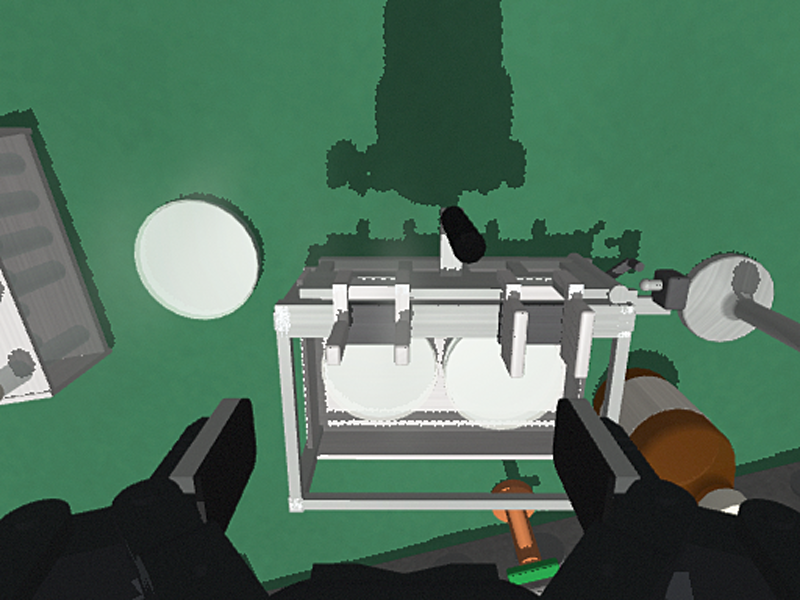

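View pics/w1b.png

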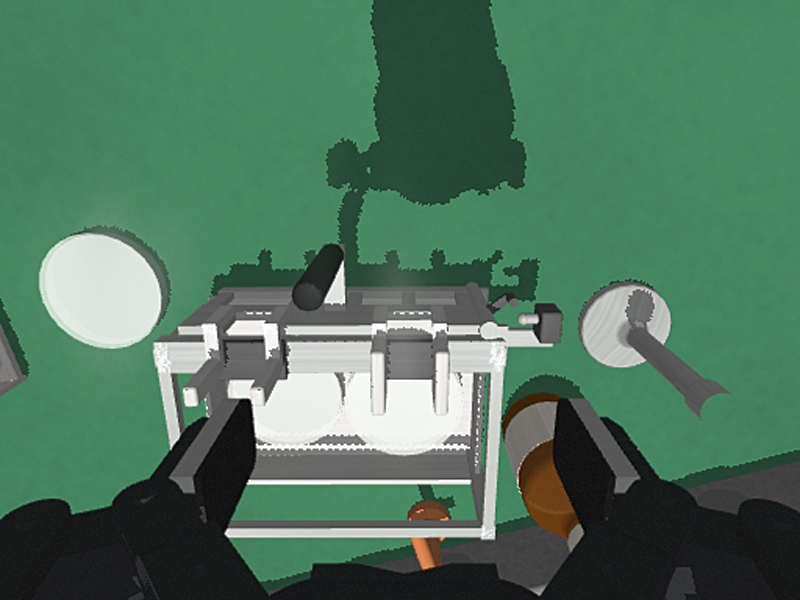

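The broad catch (long ear tops) is on the right at carrier +y, at (515,345) and (582,345) in view 0. The narrow catch (short square tops) is on the left, at (335,355) and (402,355). The handle top is at (468,248) in view 0 and (308,295) in view 1. I enlarge the crops to read exact positions.

```bash
python3 - <<'E'
import cv2
im=cv2.imread("pics/w0.png"); c=im[125:255,165:425]; cv2.imwrite("pics/w0c.png",cv2.resize(c,None,fx=3,fy=3,interpolation=cv2.INTER_CUBIC))
im=cv2.imread("pics/w1.png"); c=im[145:275,95:355]; cv2.imwrite("pics/w1c.png",cv2.resize(c,None,fx=3,fy=3,interpolation=cv2.INTER_CUBIC))
E
```

```text
(no output)
```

View pics/w0c.png

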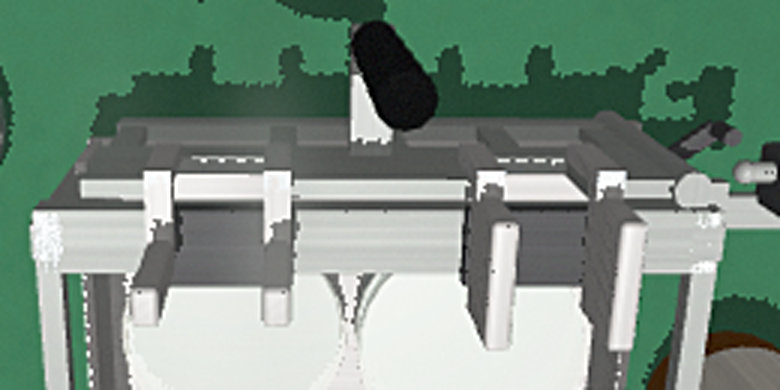

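View pics/w1c.png

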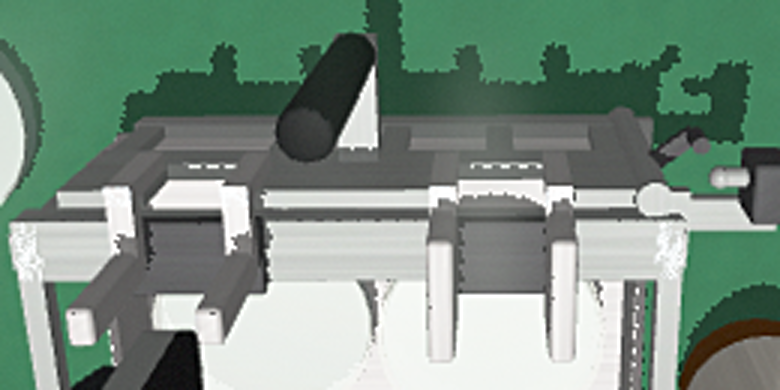

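```bash
python3 - <<'E'
from h import *
import pickle
d=pickle.load(open('d.pkl','rb')); P=[d[0],d[1]]
a=lambda x,y:np.array([165+x/3,125+y/3])-.33
b=lambda x,y:np.array([95+x/3,145+y/3])-.33
pts=dict(Nm=((145,306),(82,326)),Np=((277,306),(210,325)),Bm=((502,286),(441,299)),Bp=((628,287),(564,299)),Hnd=((412,105),(305,133)),Hinge=((693,190),(656,199)),
Bm0=((506,224),(441,238)),Bp0=((633,224),(564,240)),Bm1=((499,348),(441,360)),Bp1=((621,349),(564,361)),FRc=((34,212),(10,225)),FLc=((722,210),(686,223)))
X={}
for k,(u,v) in pts.items(): X[k],e=tri(P,[a(*u),b(*v)]); print(k,X[k].round(4),round(e,2))
S,T=cam('scene'),cam('top')
N=(X['Nm']+X['Np'])/2;B=(X['Bm']+X['Bp'])/2
dv=(B-N)[:2]; print('N',N,'B',B,'dist',np.linalg.norm(dv),'yaw',-np.arctan2(dv[0],dv[1]))
for u,v in(('Nm','Np'),('Bm','Bp')):
  e=(X[v]-X[u])[:2];print(np.linalg.norm(e),-np.arctan2(*e))
for u,v in(('Bm0','Bm1'),('Bp0','Bp1')):
  e=(X[v]-X[u])[:2];print(np.linalg.norm(e),np.arctan2(e[1],e[0]))
# cross-check projections in scene/top crops
for k in('Nm','Np','Bm','Bp','Hnd','Hinge'):
  s=(proj(S,X[k])-[175,180]+.4)*4.5; t=(proj(T,X[k])-[210,95]+.4)*5.4; print(k,s.round(),t.round())
c=np.cos(-.29);si=np.sin(-.29);M=(N+B)/2
for k in X: e=(X[k]-M)[:2]; print(k,'rel', (np.array([[c,si],[-si,c]])@e).round(4))
E
```

```text
Nm [ 0.6186 -0.1205  0.1492] 0.02
Np [ 0.6291 -0.086   0.1492] 0.11
Bm [ 0.6477 -0.0245  0.1351] 0.47
Bp [0.6587 0.01   0.1348] 0.55
Hnd [ 0.5821 -0.0373  0.1609] 1.18
Hinge [0.6527 0.0458 0.0947] 0.06
Bm0 [ 0.6304 -0.0188  0.1327] 0.73
Bp0 [0.6407 0.0152 0.1341] 0.38
Bm1 [ 0.665  -0.0301  0.1384] 0.26
Bp1 [0.678  0.0043 0.1349] 0.01
FRc [ 0.5963 -0.1562  0.1012] 0.12
FLc [0.6621 0.053  0.0966] 0.73
N [ 0.62389331 -0.10323927  0.14918699] B [ 0.65318871 -0.00724535  0.13496773] dist 0.10036459893401664 yaw -0.2962021257064839
0.036001191863402913 -0.2958841281375806
0.03618882806329773 -0.3079303096696361
0.03635583118556132 -0.3139126533216466
0.03881088126128007 -0.28357728568175167
Nm [138. 164.] [549. 385.]
Np [209. 164.] [474. 362.]
Bm [336. 176.] [339. 330.]
Bp [406. 176.] [266. 307.]
Hnd [274.  53.] [370. 455.]
Hinge [465. 186.] [191. 342.]
Nm rel [-0.0004 -0.0682]
Np rel [-0.0002 -0.0322]
Bm rel [-0.      0.0321]
Bp rel [0.0006 0.0683]
Hnd rel [-0.0592  0.001 ]
Hinge rel [-0.0153  0.1008]
Bm0 rel [-0.0182  0.0326]
Bp0 rel [-0.0181  0.0681]
Bm1 rel [0.0181 0.0317]
Bp1 rel [0.0207 0.0683]
FRc rel [-0.0116 -0.1088]
FLc rel [-0.0084  0.1104]
```

All the sizes agree: ears 36 apart (centre to centre), catches 100.4 apart, yaw -0.296, and hinge to handle (-44,-100). The heights read about 3 mm low. I move over the narrow catch and look.

```bash
cat >> h.py <<'E'
YAW=-0.296; Q=quat(YAW)
CX=np.array([np.cos(YAW),np.sin(YAW),0]);CY=np.array([-np.sin(YAW),np.cos(YAW),0])
N0=np.array([0.6239,-0.1032,0]);B0=np.array([0.6532,-0.0072,0]);HN=np.array([0.5821,-0.0373,0]);HG=np.array([0.6527,0.0458,0])
def shot(name):
    arm.pause(.1); tp=(arm.read_tool_pos(),arm.read_eef_rot()); im=snapshot('wrist'); cv2.imwrite(f'pics/{name}.png',cv2.resize(im,(800,600),interpolation=cv2.INTER_CUBIC)); return cam('wrist',tp)
E
python3 - <<'E'
from h import *
arm.movep(N0+[0,0,.29],Q)
arm.move_gripper(0.75,30)
arm.line_to(N0+[0,0,.235],velocity=.15)
P=shot('n0'); print(arm.read_tool_pos()-N0,arm.read_opening(),arm.read_time(),arm.read_ft_force())
E
```

```text
[ 0.00080224 -0.00023736  0.23654122] 0.7555071333323111 6.0417 [0.09741777 0.56432374 0.3359418 ]
```

View pics/n0.png

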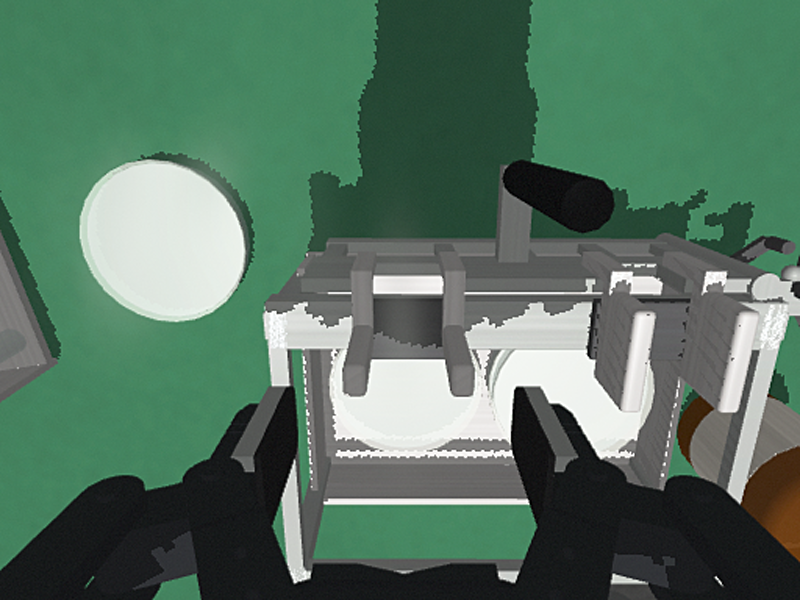

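The ears (columns 356 and 460) sit centred between the pads (295 and 513). I go down and squeeze.

```bash
python3 - <<'E'
from h import *
arm.line_to(N0+[0,0,.188],velocity=.1)
print(arm.read_tool_pos()-N0,arm.read_ft_force())
arm.move_gripper(0.0,40); arm.pause(.3)
print(arm.read_opening(),arm.read_opening()*85,arm.read_tool_pos()-N0,arm.read_ft_force(),arm.read_time())
f=arm.read_ft_force();print('fy',f@CY,'fx',f@CX)
P=shot('n1')
E
```

```text
[ 0.0003327  -0.00019335  0.18832379] [-0.12903399 -1.19670168  0.11356991]
0.27150842449388124 23.078216081979907 [0.00114806 0.00088953 0.19043759] [-1.45515748  2.10191285  6.72960327] 7.4
fy 1.586038246269829 fx -2.0049946646208348
```

View pics/n1.png

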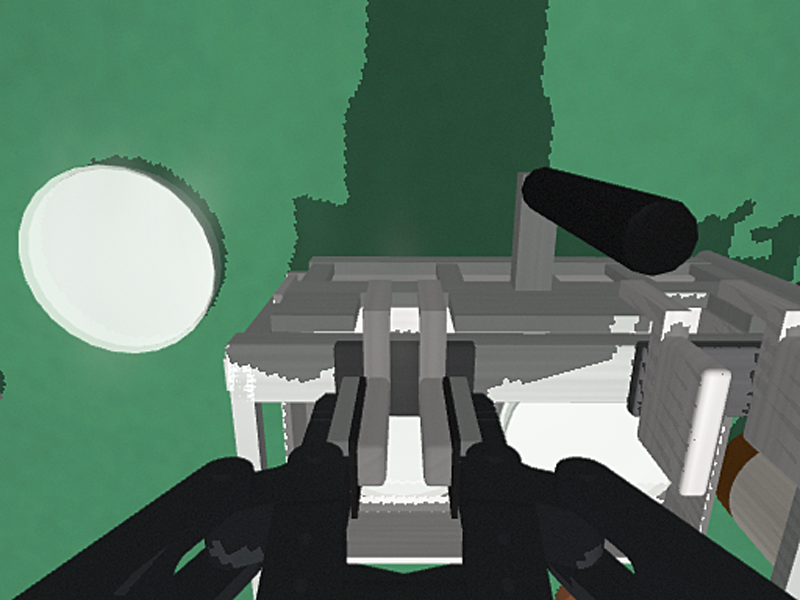

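Both narrow ears are in, symmetric about the base (columns 375 and 433 around 405). The gripper has stalled with little side force, so both are at their stops. Next I release, check, and move to the broad catch.

```bash
python3 - <<'E'
from h import *
arm.move_gripper(0.7,30)
p=arm.read_tool_pos();arm.line_to([p[0],p[1],.24],velocity=.2)
P=shot('n2'); print(arm.read_ft_force())
arm.line_to(B0+[0,0,.24],velocity=.2)
P=shot('b0'); print(arm.read_tool_pos()-B0,arm.read_opening(),arm.read_time())
E
```

```text
[-0.62133783 -0.09077024 -0.58345944]
[-0.00048556 -0.00304093  0.24012261] 0.7020852438166376 9.35
```

View pics/n2.png

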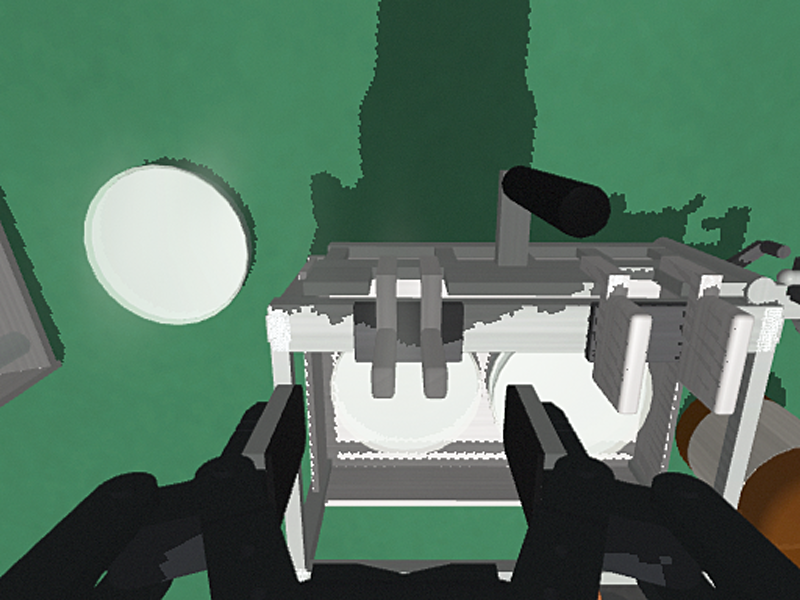

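View pics/b0.png

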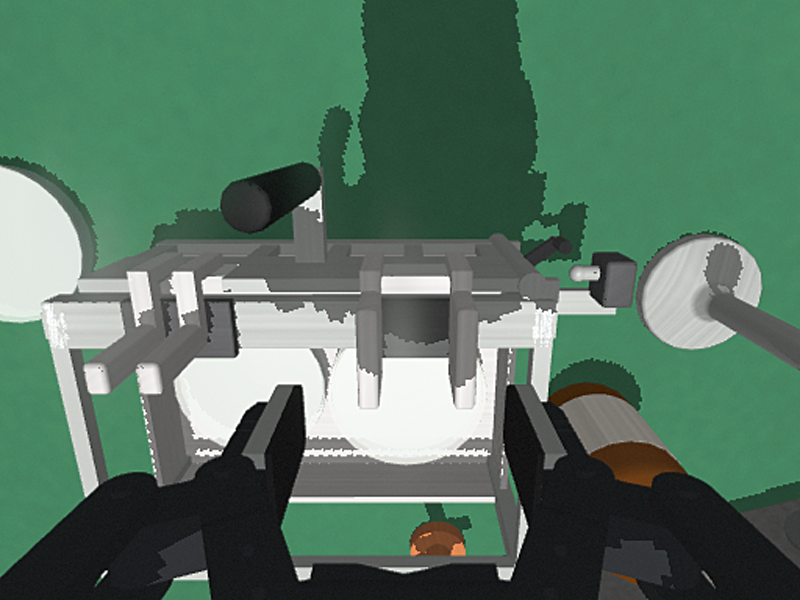

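The narrow ears stayed in: outer faces at 371 to 447 px, against 132 px for the 44 mm at rest, which is about 26 mm. The broad ears are seen at 358 to 476 px, and the 3 mm arm lag explains the offset. I go down and squeeze.

```bash
python3 - <<'E'
from h import *
arm.pause(.3)
print(arm.read_tool_pos()-B0)
arm.line_to(B0+[0,0,.185],velocity=.1)
print(arm.read_tool_pos()-B0,arm.read_ft_force())
arm.move_gripper(0.0,40); arm.pause(.3)
f=arm.read_ft_force();print(arm.read_opening(),arm.read_tool_pos()-B0,f,'fy',f@CY,'fx',f@CX)
P=shot('b1')
arm.move_gripper(0.7,30)
p=arm.read_tool_pos();arm.line_to([p[0],p[1],.24],velocity=.2)
P=shot('b2');print(arm.read_time())
E
```

```text
[-8.07498578e-05 -5.55257285e-04  2.40100320e-01]
[ 4.07648214e-04 -5.33867248e-05  1.85363467e-01] [-0.68977214 -0.94011214  0.29299049]
0.2699956287579921 [0.00101236 0.0005845  0.18748935] [-2.08988793  1.1283992   6.11969126] fy 0.46971315277351683 fx -2.3281507438115057
12.225
```

View pics/b1.png

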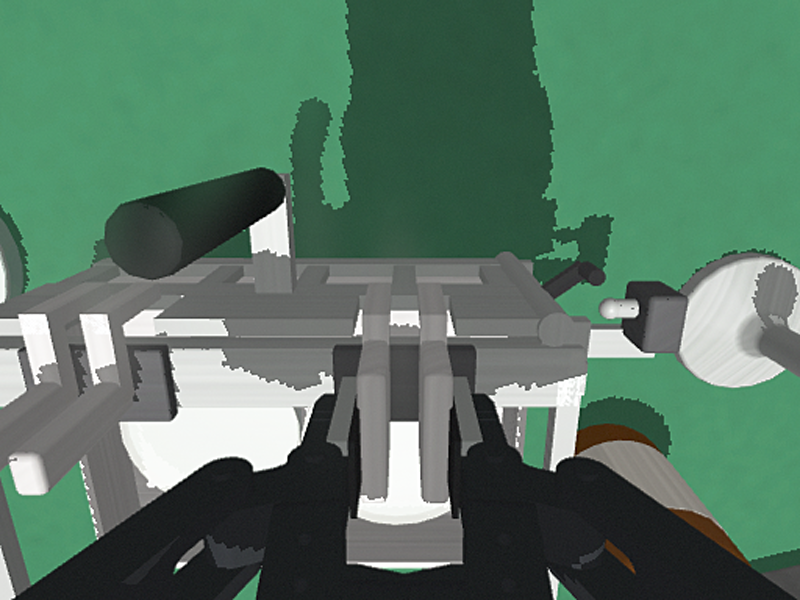

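View pics/b2.png

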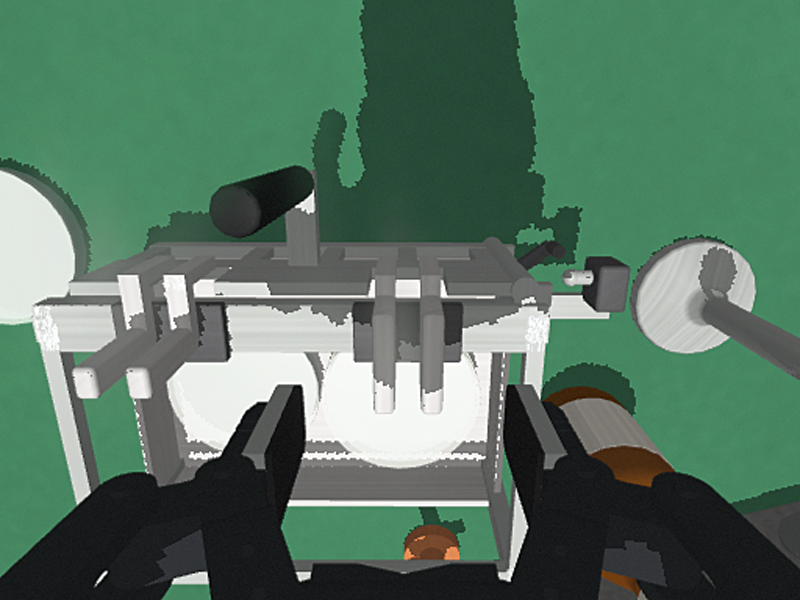

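Both broad ears are in as well (374 to 442 px, symmetric on the base), and the narrow ones are unchanged. Next is the handle.

```bash
python3 - <<'E'
from h import *
arm.line_to(HN+[0,0,.26],velocity=.2); arm.pause(.4)
P=shot('h0'); print(arm.read_tool_pos()-HN,arm.read_time()); print(proj(P,HN+[0,0,.16])*800/512)
E
```

```text
[9.46765923e-05 6.47269438e-05 2.59883917e-01] 13.325
[407.50126552 365.83266971]
```

View pics/h0.png

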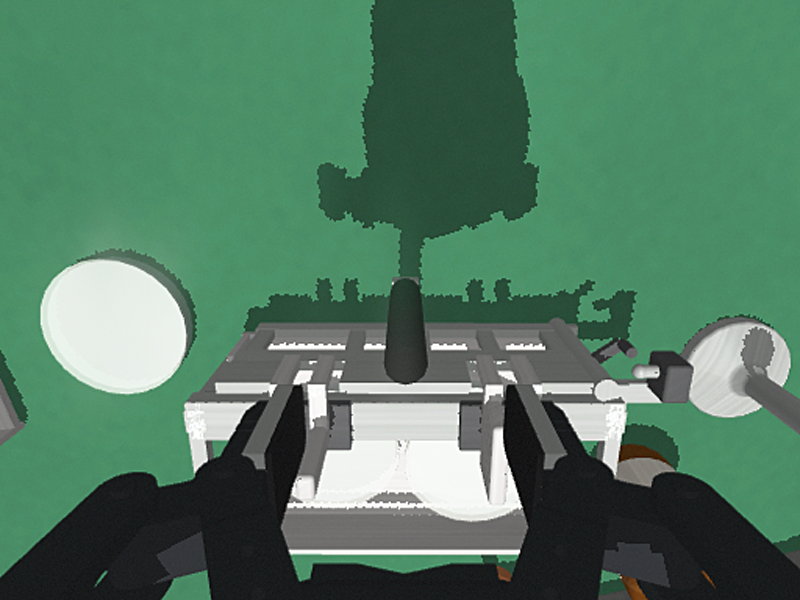

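The handle top is at (405,365) and was predicted at (407,366), centred between the pads. I grasp it and start the arc in steps, watching the force.

```bash
cat >> h.py <<'E'
def arc(th): return HG+Ro.from_rotvec([0,0,-th]).apply(HN-HG)
E
python3 - <<'E'
from h import *
arm.line_to(HN+[0,0,.192],velocity=.12); arm.pause(.2)
print(arm.read_tool_pos()-HN,arm.read_ft_force())
arm.move_gripper(0.0,50); arm.pause(.2)
print('open',arm.read_opening(),arm.read_tool_pos()-HN,arm.read_ft_force(),arm.read_time())
if arm.read_opening()>.08:
  for th in np.arange(.1,.41,.1):
    arm.line_to(arc(th)+[0,0,.192],velocity=.06)
    p=arm.read_tool_pos();r=p-HG; a=-(np.arctan2(r[1],r[0])-np.arctan2(*(HN-HG)[[1,0]]))
    print(th,round((a+np.pi)%(2*np.pi)-np.pi,3),p.round(4),arm.read_ft_force().round(1),arm.read_opening())
P=shot('h1');print(arm.read_time())
E
```

```text
[ 4.83509614e-04 -6.43748069e-05  1.92948032e-01] [ 0.06965225  0.21434974 -0.35302321]
open 0.17235714448207104 [0.00020513 0.0004992  0.19229284] [-1.03815717  1.16997827  3.19882048] 14.9167
0.1 0.104 [ 0.5741 -0.0293  0.1923] [0.6 1.  3.5] 0.17505655487494864
0.2 0.207 [ 0.5667 -0.0209  0.1923] [1.7 1.1 3.4] 0.1739515520958096
0.30000000000000004 0.309 [ 0.5603 -0.0118  0.1923] [1.2 0.7 4.8] 0.172958784307858
0.4 0.412 [ 0.5548 -0.0021  0.1922] [1.3 0.7 4.7] 0.1699541067056951
16.4
```

View pics/h1.png

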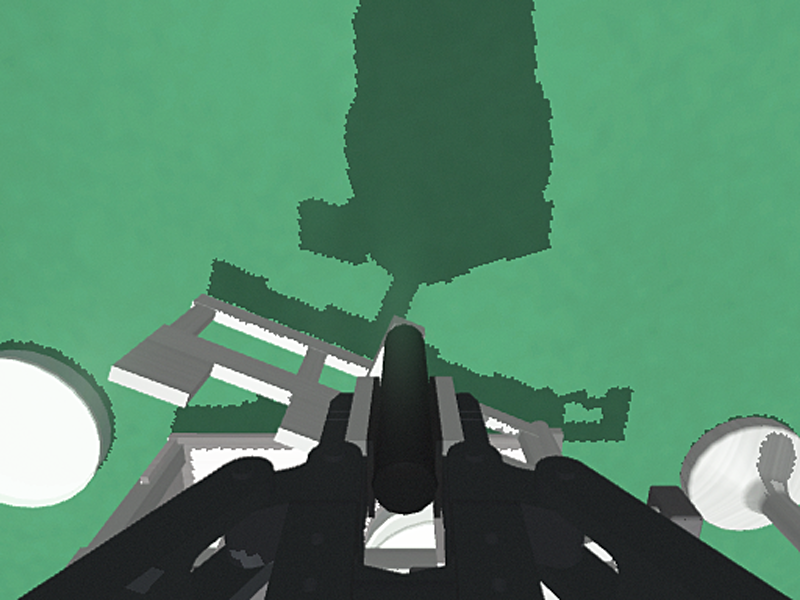

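The gate is unlocked and swinging, and the handle is held between the pads at (405,420). I continue the arc past the detent.

```bash
python3 - <<'E'
from h import *
print(arm.read_time(),arm.read_tool_pos(),arm.read_opening(),arm.read_ft_force().round(1))
for th in np.arange(.5,1.41,.1):
    arm.line_to(arc(th)+[0,0,.192],velocity=.06)
    p=arm.read_tool_pos();r=p-HG; a=-(np.arctan2(r[1],r[0])-np.arctan2(*(HN-HG)[[1,0]]))
    f=arm.read_ft_force()
    print(round(th,2),round((a+np.pi)%(2*np.pi)-np.pi,3),p.round(4),f.round(1),round(arm.read_opening(),4))
    if np.linalg.norm(f)>30 or arm.read_opening()<.1: print('STOP');break
P=shot('h2');print(arm.read_time())
for n in('scene','top'):
    im=snapshot(n); c=im[150:320,120:360] if n=='scene' else im[80:250,180:420]
    cv2.imwrite(f'pics/{n}2.png',cv2.resize(c,None,fx=3.3,fy=3.3,interpolation=cv2.INTER_CUBIC))
E
```

```text
16.4 [ 0.5549299  -0.00234146  0.19220662] 0.17183245013770782 [1.  1.  5.4]
0.5 0.511 [0.5504 0.0079 0.1922] [ 2.  -0.1  4.9] 0.1729
0.6 0.62 [0.5468 0.0192 0.1922] [1.6 0.7 5.8] 0.1708
0.7 0.729 [0.5445 0.0308 0.1922] [0.7 1.9 6.9] 0.1696
0.8 0.83 [0.5434 0.0418 0.1922] [2.  1.8 7.3] 0.1695
0.9 0.919 [0.5434 0.0516 0.1922] [ 1.  -0.6  6.2] 0.172
1.0 1.016 [0.5444 0.0621 0.1922] [1.8 0.1 5.5] 0.1698
1.1 1.114 [0.5464 0.0726 0.1922] [ 2.  -1.   5.8] 0.1706
1.2 1.211 [0.5495 0.0828 0.1922] [ 1.3 -1.9  6.1] 0.1752
1.3 1.308 [0.5535 0.0926 0.1922] [ 1.8 -2.5  6.9] 0.1779
1.4 1.404 [0.5585 0.102  0.1922] [ 1.8 -3.   7.3] 0.1776
19.8833
```

View pics/h2.png

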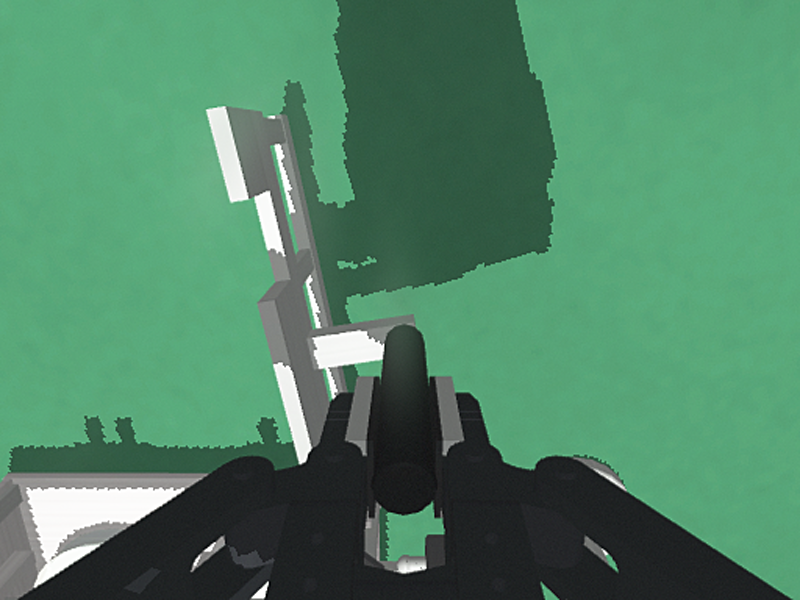

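View pics/scene2.png

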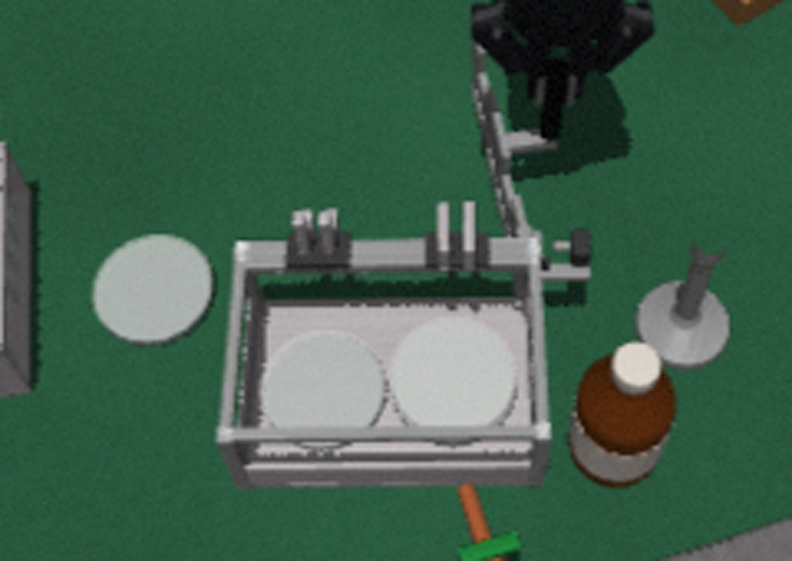

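View pics/top2.png

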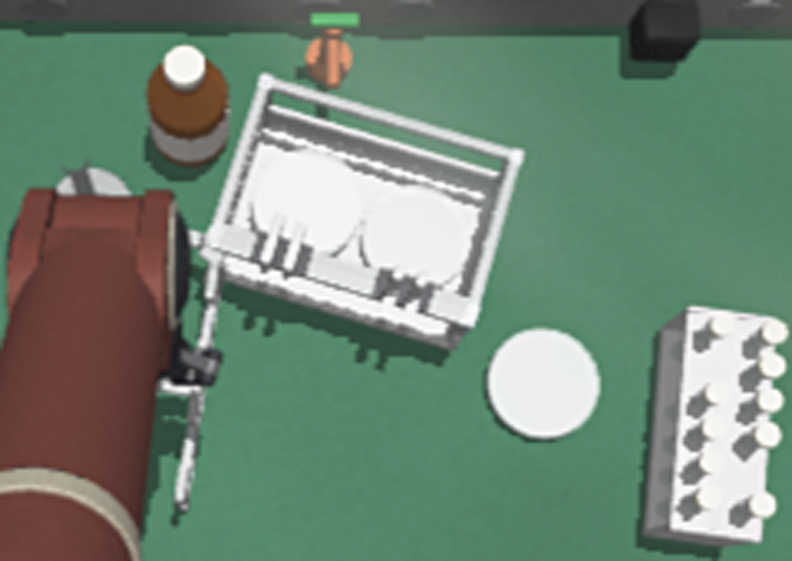

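The gate now stands nearly square to the front, the handle is firmly gripped, all four ears are squeezed in, and the dishes, burner and bottle are in place. Last, I check the gate angle from the top picture and that it holds steady.

```bash
python3 - <<'E'
from h import *
T=cam('top'); t=lambda x,y:np.array([180+x/3.3,80+y/3.3])-.35
a=onplane(T,t(186,490),.09);b=onplane(T,t(213,270),.09);e=(a-b)[:2]
shut=-CY[:2]; print(a,b,np.linalg.norm(e),'angle',(np.arctan2(shut[1],shut[0])-np.arctan2(e[1],e[0]))%(2*np.pi))
arm.pause(1.0)
print(arm.read_time(),arm.read_tool_pos().round(4),arm.read_ft_force().round(1),arm.read_opening(),abs(arm.read_dq()).max())
E
```

```text
[0.46814922 0.0667354  0.09      ] [0.64411467 0.04784399 0.09      ] 0.1769766255907579 angle 1.3817453078972202
20.9833 [0.5582 0.1017 0.1922] [ 1.8 -2.6  6.6] 0.17241424907643438 0.002072697577533516
```

The gate angle is 1.38 rad from the image and 1.40 rad from the arm's path. The pose and grip are steady, so I hand in.

```bash
python3 - <<'E'
from station import ticket
print(ticket.finish_job())
E
```

```text
the job is handed in; nothing more can be done
None
```

The carrier is open, and I handed the job in at about 21 s with the gripper still holding the handle and the gate wide open. I squeezed the narrow catch (carrier −y side) fully, then the broad one (+y side), and only then swung the gate by its handle past the detent.

**Catches:** after each squeeze the pictures showed the two ears even on their base. The side force was under 2 N, so both ears were at their stops. The narrow ears' outer faces measured about 26 mm apart. The last pictures still showed all four squeezed in.

**Gate:** it stands at 1.40 rad by the arm's path and 1.38 rad in the top picture, against the 1.25 needed. It stayed steady over a 1 s hold, with about 3 N sideways on the wrist.

**Surroundings:** in the last overhead views the three dishes, the bottle and the rack looked undisturbed, and so did the burner in the scene view; the top camera's view of it was partly blocked by the arm. I did not check the slide box at the end, as it was outside those crops, but the arm did not work near it.

**Disagreements:** the wrist camera read the ear tops about 3 mm below the stated heights. The gripper read about 23 mm between the squeezed ears instead of 26, which I put down to its opening scale. An early ear-height estimate from the two fixed cameras was far too high because I had matched the wrong edges; I remeasured with the wrist camera before moving in.

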